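# Uncover and hold back the index plunger

## Task

Lift the steel guard collar up off the plunger knob of the indexing fixture and set it down, without dropping it, in the empty wooden tray. Then pull the sprung plunger fully up out of its hole in the plate and finish while still holding it there in the gripper, so that I can turn the plate. Leave everything else where it is.

Things in the scene. Friction and masses are not known exactly. Their poses are not given: they have to be found in the camera images.
- fixture: Grey indexing fixture bolted to the bench, turned any way. Origin: centre of its underside, z up. Round base 150 mm across; plate 140 mm across with a ring of holes, top 57 mm up; chuck in the middle, top 90 mm. A bracket on its +x side (out to x = 108 mm, top 90 mm) carries the upright plunger at x = 55 mm, y = 0, on a flange 50 mm square, top 100 mm up. Only knob and collar stand higher.
- plunger (a joint): Travel of the sprung plunger, straight up: 0 = seated with its pin 9 mm deep in the plate's hole, 0.016 m = fully back against its stop. The spring pulls it down with about 7.5 N when seated and 12.3 N when fully back; it snaps shut when let go.
- knob: The plunger's upright dark cylindrical knob, 22 mm in diameter and 34 mm tall, plain enough to pinch from above at any turn. Origin: centre of its underside, which lies on the flange (100 mm above the bench) when seated and rises with the plunger. z up.
- knob_top (a point): Centre of the top of the knob, 134 mm above the bench when seated.
- collar: Loose steel guard collar, a tube of 48 mm outside and 32 mm inside diameter, 44 mm tall, 0.24 to 0.48 kg. It starts standing upright on the flange, around the knob, 10 mm taller than it, so that the knob cannot be gripped. Origin: centre of its underside; z along its axis.
- collar_center (a point): Middle of the collar, on its axis, 22 mm above its underside.
- empty_tray: Empty wooden tray fixed to the bench, 180 mm (its x) by 140 mm (its y), 35 mm high, walls 6 mm, floor about 6 mm thick. Origin: centre of its underside. It stands to the left or the right of the fixture.
- full_tray: A like wooden tray, fixed, on the other side, filled with sockets up to 36 mm high: not for the collar. Origin: centre of its underside.
- wrench: Bystander, loose: leave it where it is. Wrench lying on the bench near the robot. Origin: middle of its underside.
- hammer: Bystander, loose: leave it where it is. Hammer lying beyond the fixture. Origin: underside.
- screwdriver: Bystander, loose: leave it where it is. Screwdriver lying near the robot. Origin: underside.
- oil: Bystander, loose: leave it where it is. Bottle 60 mm across and 150 mm tall, standing far back. Origin: centre of its underside.
- coupling: Bystander, loose: leave it where it is. Small brass pipe coupling, 40 mm across, 30 mm tall. Origin: centre of its underside.
- shackle: Bystander, loose: leave it where it is. Steel bow shackle lying flat, about 80 by 66 mm, 14 mm high. Origin: underside.
- weight: Bystander, loose: leave it where it is. Brass weight with a button top, 40 mm across, 50 mm tall. Origin: centre of its underside.
There are look-alikes about, which are no part of the job. What is shaped like the empty_tray but purple is not meant.

How it is judged:
On the way, in this order (a step that is already met when the one before it is completed fails the run):
1. the collar is lifted clear above the knob (z of collar in the frame of fixture above 0.136 m and contact force between the fingers and collar above 1 N), for 0.05 s.
2. the collar rests in the empty tray, let go (x of collar_center in the frame of empty_tray between -0.066 and 0.066 m and y of collar_center in the frame of empty_tray between -0.046 and 0.046 m and z of collar_center in the frame of empty_tray below 0.036 m and linear speed of collar below 0.05 m/s and contact force between the fingers and collar below 0.3 N), for 0.2 s.
3. the plunger is fully back in the gripper (value of joint plunger above 0.013 m and contact force between the fingers and knob above 2 N and contact force between collar and knob below 0.3 N), for 0.3 s.
At the end, for the whole second after the job is handed in: The plunger is at least 13 mm up of its 16 mm travel, held by the fingers on its knob (more than 2 N) with nothing of the collar touching it, while the collar lies at rest, let go, inside the empty tray down on its floor (all of step 2 and all of step 3); the arm keeps its last pose, push and grip.
It fails at once if the collar is dropped (falling faster than 0.9 m/s within 100 mm of the bench) (height (world z) of collar below 0.1 m and linear speed of collar above 0.9 m/s).
It fails at once if a bystander is shifted by more than 30 mm (distance of any of wrench, hammer, screwdriver, oil, coupling, shackle, weight from where it was at the start of the episode above 0.03 m).
It also fails if it takes over 48 s, if anything falls off the work surface, if the arm or the gripper's body presses on something with over 40 N, if the wrist force passes 120 N, or if a joint passes its speed limit or range.

## Robot

A 6-joint arm with a two-finger parallel gripper is mounted at the origin on the work surface. World frame = base frame: x ahead of the robot, y to its left, z up, the work surface at z = 0. Lengths are in m, angles in rad, forces in N, time in s.
With the tool pointing down it reaches from about 0.3 to 0.75 m from the base axis. Payload 8.5 kg.
Tool frame: the origin (TCP) lies between the finger pads; the fingertips stand 14 mm ahead of it and the grasp point (between the pads) lies 5 mm behind it; z points along the fingers, y is the line along which they close (so a half turn about z gives the same grasp; the last joint's range is limited). The gripper opens to 85 mm and grips with 20 to 120 N. Pads are 22 mm wide; open, the fingers measure 114 mm over their backs; the gripper's body (76 mm by 85 mm) begins 54 mm behind the grasp point. The pads swing forward as they close: fully open they stand 13 mm farther back than shut.
Start: joints at [1.094, 0.381, 1.297, -0, 1.464, -0.215], TCP at [0.142, 0.531, 0.245] pointing down, gripper open.
Joint ranges: [-3.11, 3.11], [-0.89, 2.33], [0.22, 2.48], [-1.42, 4.56], [0.17, 2.85], [-2.88, 2.88]. Speed limits (rad/s): [2.39, 2.39, 3.14, 3.14, 3.14, 3.14].

## Interface

Orientations are given as [roll, pitch, yaw] about the fixed x, y, z axes, in that order (R = Rz(yaw) Ry(pitch) Rx(roll)).
In Python, from bench import bot, kinematics, snapshot, calibration, order, monitor gives the robot as it stands. Calls block until the motion is done:
- bot.reach(position, orientation): joint-space move of the TCP to a pose.
- bot.move_l(position, feed=0.15, rot=None, threshold=None): straight line of the TCP; rot=None keeps the orientation; feed is the mean speed in m/s. With threshold (N) it stops when the force on the tool has changed by that much, and returns True; else False.
- bot.movej(angles): joint-space move.
- bot.set_gripper(opening, squeeze=None): finger opening in m; squeeze is the grip in N (None keeps the last); returns when the fingers have stopped.
- bot.wait(seconds).
- kinematics.solve_ik(position, orientation): joint angles nearest the present ones, or None.
- snapshot(name): name is "scene" or "side" or "wrist"; returns (picture, depth): 480x640x3 uint8, red, green, blue; 480x640 float32, m along the optical axis (not along the pixel's ray), 0 where there is no reading.
- calibration(name): a dict with "fx", "fy", "cx", "cy" (pixels), "position" and "orientation" of the camera in the world; the wrist camera has in their place "mount" (4x4, takes a point from camera to tool coordinates, whose origin is the TCP and whose axes are the flange's). Camera axes: x right, y down, z forward; pixel columns grow to the right and rows downward; lengths in m; the calibration is good to about 2 mm. The wrist camera is an equidistant fisheye: a pixel r from the principal point sees the ray r / f radians off the axis. A picture is of the moment at which its call begins: read the wrist's pose just before it. calibration takes no time and is no camera call.
A pose or a line that the arm cannot do raises bot.Unreachable and nothing moves.
- order.job_done(): hands the job in; it is judged then, once.
Readings, each from a call of its own:
- monitor.read_clock(): time.
- monitor.read_joints(): joint angles.
- monitor.read_qd(): joint speeds.
- monitor.read_tau(): joint torques, N m.
- monitor.read_ee_pos(): TCP position.
- monitor.read_eef_rot(): TCP orientation.
- monitor.read_wrist_force(): force on the tool from outside, world axes, zero at the start.
- monitor.read_ft_torque(): the same for the moment, N m.
- monitor.read_gripper_width(): finger opening in m.
- monitor.read_grasp_force(): force on a finger pad.
Only numpy, scipy, OpenCV 4.12 (cv2) and the standard library are available. Lean on these libraries where they do the work, as an engineer would, in place of code of your own. Each camera call takes 0.05 s, during which the arm holds its last target. There are 200 camera calls.

## Working session

There is one attempt and no reset: what is moved stays moved. The work goes in short steps, each a Python script; the robot and the scene stay as the last script left them, time stands still between calls to the robot, and variables do not carry over. Pictures are saved under pics/ and viewed, at most 10 in all, crops included, and the job is handed in when it is done.

```bash
mkdir -p pics; ls
python3 - <<'E'
from bench import *
import cv2,numpy as np
for n in("scene","side"):
    p,d=snapshot(n); cv2.imwrite(f"pics/{n}.png",p[:,:,::-1]); np.save(f"{n}_d.npy",d); print(n,calibration(n),(d>0).mean())
print(calibration("wrist"),monitor.read_clock())
E
```

```text
pics
scene {'fx': 549.1430583782577, 'fy': 549.1430583782577, 'cx': 320.46762939164705, 'cy': 230.76516835512015, 'position': array([1.20424982, 0.54425309, 1.01274938]), 'orientation': array([-2.36347849, -0.01665851,  2.22003648])} 0.9960091145833333
side {'fx': 584.7410738625559, 'fy': 584.7410738625559, 'cx': 327.69011327378496, 'cy': 237.77608809345946, 'position': array([ 0.25876333, -0.99987626,  0.92149279]), 'orientation': array([-2.24481703, -0.02143182, -0.21222279])} 0.9960091145833333
{'fx': 371.64829954431775, 'fy': 371.64829954431775, 'cx': 323.2064692990195, 'cy': 235.86009415045177, 'mount': array([[-1.68610500e-04, -9.60082965e-01, -2.79715342e-01,
         7.15895513e-02],
       [ 9.99999752e-01,  2.93430896e-05, -7.03508991e-04,
        -1.53980173e-04],
       [ 6.83634710e-04, -2.79715392e-01,  9.60082722e-01,
        -1.28591769e-01],
       [ 0.00000000e+00,  0.00000000e+00,  0.00000000e+00,
         1.00000000e+00]])} 0.1
```

View pics/scene.png

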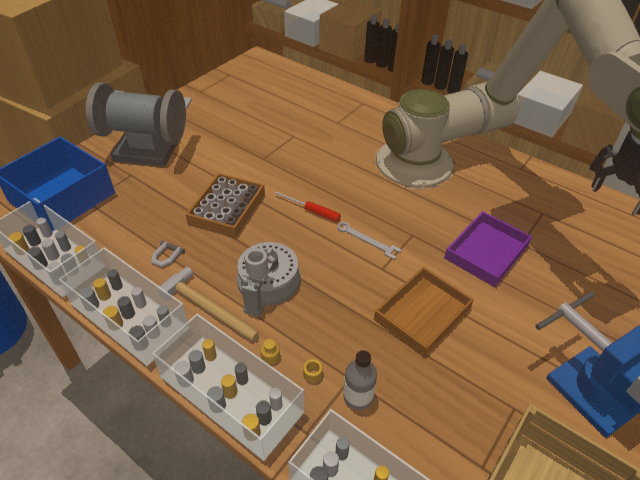

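View pics/side.png

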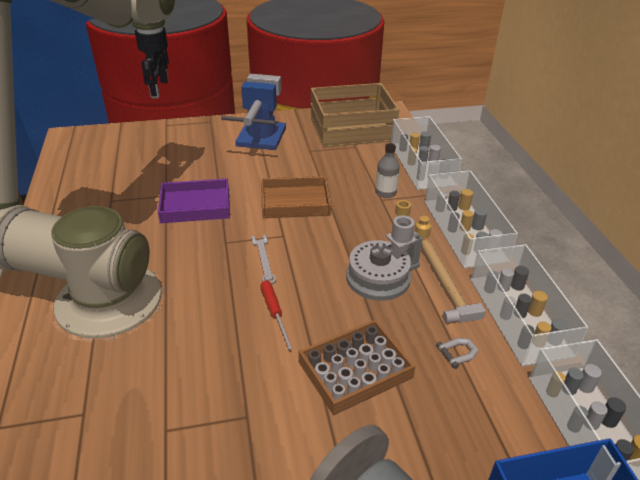

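The scene view shows the fixture at (268,272) with the collar at (257,262). There are three tray-shaped things: brown empty (424,310), purple empty (488,247) and brown filled with sockets (227,203). The brown empty one at (424,310), also seen at side (295,197), fits the description. The purple one is the look-alike. I'll now measure them and make a crop to confirm.

```bash
cat > h.py <<'E'
from bench import *
import cv2,numpy as np
from scipy.spatial.transform import Rotation as R
from scipy.optimize import least_squares
def cloud(n,d):
    c=calibration(n); v,u=np.mgrid[:480,:640]
    P=np.stack([(u-c['cx'])/c['fx']*d,(v-c['cy'])/c['fy']*d,d],-1)
    return P@R.from_euler('xyz',c['orientation']).as_matrix().T+c['position']
def circ(p,x0):
    return least_squares(lambda q:np.hypot(p[:,0]-q[0],p[:,1]-q[1])-q[2],x0,loss='soft_l1',f_scale=.002).x
E
python3 - <<'E'
from h import *
for n,c,t in(("scene",(257,258),(424,310)),("side",(402,228),(295,197))):
    d=np.load(n+"_d.npy"); W=cloud(n,d); z=W[...,2]
    print(n,"collar px",W[c[1],c[0]],"tray px",W[t[1],t[0]])
    q=W[t[1],t[0],:2]; m=(z>.03)&(z<.042)&(np.hypot(W[...,0]-q[0],W[...,1]-q[1])<.135)
    print(" tray rim",m.sum(),cv2.minAreaRect(W[m][:,:2].astype(np.float32)))
    q=W[c[1],c[0],:2]; m=(z>.139)&(z<.150)&(np.hypot(W[...,0]-q[0],W[...,1]-q[1])<.05)
    p=W[m]; print(" collar top",len(p),p[:,2].max(),circ(p,[*p.mean(0)[:2],.02]),cv2.minEnclosingCircle(p[:,:2].astype(np.float32)))
    m=(z>.052)&(z<.062)&(np.hypot(W[...,0]-q[0],W[...,1]-q[1])<.15)
    p=W[m]; print(" plate",len(p),cv2.minEnclosingCircle(p[:,:2].astype(np.float32)))
p=cv2.imread("pics/scene.png")
cv2.imwrite("pics/crop.png",np.vstack([cv2.resize(p[235:315,210:320],None,fx=3.6,fy=3.6),cv2.resize(p[200:360,360:580],(396,288))]))
E
```

```text
scene collar px [ 0.65357553 -0.02582472  0.13279797] tray px [0.46250503 0.29516246 0.01010603]
 tray rim 797 ((0.4663546085357666, 0.29412537813186646), (0.14163687825202942, 0.18496009707450867), 83.78157806396484)
 collar top 216 0.14839239545761984 [ 0.65951775 -0.02395483  0.02036465] ((0.6581975221633911, -0.02506732940673828), 0.0263496246188879)
 plate 1262 ((0.6222336292266846, -0.03825404867529869), 0.0898425281047821)
side collar px [ 0.64777308 -0.04651295  0.14262859] tray px [0.46904715 0.30889751 0.00560933]
 tray rim 475 ((0.4662770926952362, 0.29553794860839844), (0.15331408381462097, 0.18027286231517792), 83.16963958740234)
 collar top 168 0.148725562688942 [ 0.65670824 -0.02726115  0.01992956] ((0.6578260064125061, -0.02523328922688961), 0.025953225791454315)
 plate 1619 ((0.6229996681213379, -0.0447644405066967), 0.08872474730014801)
```

View pics/crop.png

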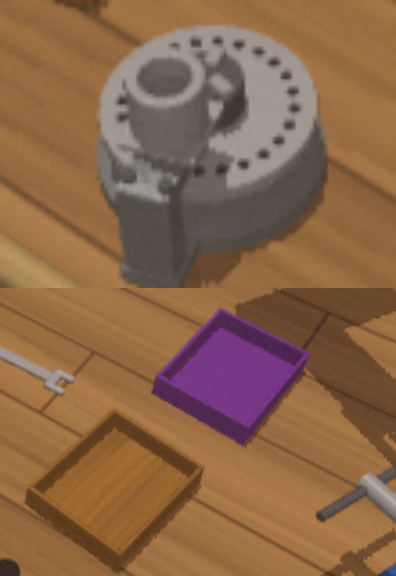

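The crop confirms it. In the upper half the steel collar stands on the bracket flange, with its top ring at about (165,80). In the lower half the plain brown empty tray is at (115,485) and the purple look-alike at (230,375). Both views put the collar at about (0.658,-0.025) and the tray at (0.466,0.295), with the tray's long axis at about -6°. Next I'll grip and lift the collar.

Run:
```python
from h import *
print(monitor.read_eef_rot())
best=None
for y in (83.8,-96.2):
    o=[np.pi,0,np.radians(y)]
    a=[kinematics.solve_ik(p,o) for p in([.658,-.0252,.25],[.658,-.0252,.115],[.4663,.295,.25],[.4663,.295,.026])]
    print(y,[None if q is None else np.round(q,2) for q in a])
    if all(q is not None for q in a):
        s=max(abs(q[5]) for q in a)
        if best is None or s<best[0]: best=(s,y)
print(best); o=[np.pi,0,np.radians(best[1])]
bot.set_gripper(.085,60)
bot.reach([.658,-.0252,.26],o)
bot.move_l([.658,-.0252,.165],.12)
print("down",bot.move_l([.658,-.0252,.123],.05,threshold=8),monitor.read_ee_pos(),monitor.read_wrist_force())
bot.set_gripper(0.04,60)
print(monitor.read_gripper_width(),monitor.read_grasp_force(),monitor.read_wrist_force(),monitor.read_clock())
```

```text
[-3.14030663e+00 -2.88547145e-04  2.87979881e+00]
83.8 [array([-0.22,  0.58,  0.95,  0.  ,  1.62, -0.11]), array([-0.22,  0.68,  1.16,  0.  ,  1.31, -0.11]), array([ 0.35,  0.38,  1.28, -0.  ,  1.48,  0.46]), array([ 0.35,  0.64,  1.57, -0.  ,  0.93,  0.46])]
-96.2 [None, None, array([ 0.35,  0.38,  1.28,  0.  ,  1.48, -2.68]), array([ 0.35,  0.64,  1.57,  0.  ,  0.93, -2.68])]
(np.float64(0.45769423960025524), 83.8)
down False [ 0.65817944 -0.02523873  0.1233792 ] [ 0.49463097 -0.12302595 -0.07880998]
0.04596871100624122 62.514409236609936 [-0.34565069  0.2553211   2.93118635] 5.375
```

Run:
```python
from h import *
bot.move_l([.658,-.0252,.26],.1)
print(monitor.read_gripper_width(),monitor.read_grasp_force(),monitor.read_wrist_force())
for n in("scene","side"):
    p,d=snapshot(n); cv2.imwrite(f"pics/{n}2.png",p[:,:,::-1]); np.save(f"{n}2_d.npy",d)
    W=cloud(n,d); z=W[...,2]
    m=(z>.129)&(z<.140)&(np.hypot(W[...,0]-.658,W[...,1]+.0252)<.035)
    q=W[m]; print(n,len(q), cv2.minEnclosingCircle(q[:,:2].astype(np.float32)) if len(q) else 0)
    m=(z<.28)&(z>.2)&(np.hypot(W[...,0]-.658,W[...,1]+.0252)<.035); print(" lowest",np.percentile(z[m],[0,1,3]))
a=cv2.imread("pics/scene2.png")[130:330,160:360]; b=cv2.imread("pics/side2.png")[120:320,300:500]
cv2.imwrite("pics/lift.png",cv2.resize(np.hstack([a,b]),None,fx=2,fy=2))
print(monitor.read_clock())
```

```text
0.04607153963755742 61.807520363945514 [ 0.19020183 -0.01921018 -3.8775126 ]
scene 75 ((0.6567365527153015, -0.025285298004746437), 0.012416785582900047)
 lowest [0.23615652 0.23820377 0.24038137]
side 52 ((0.6526231169700623, -0.026363173499703407), 0.014947638846933842)
 lowest [0.235761   0.23785036 0.23892478]
6.9917
```

View pics/lift.png

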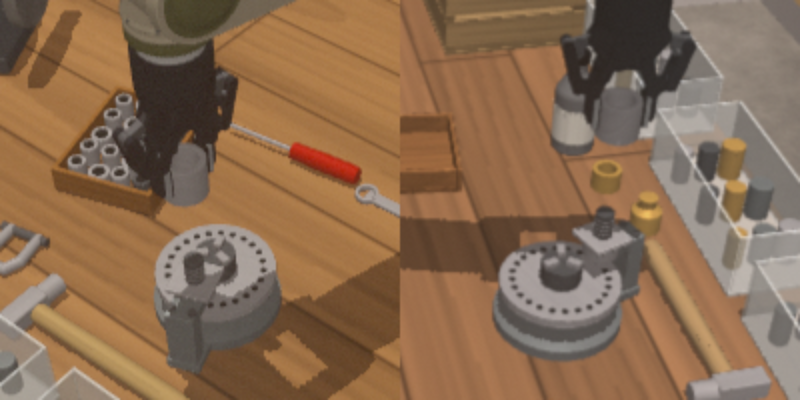

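The collar is held upright at crop (185,175) and (618,115). The knob is bare at (193,267) and (604,222), at about world (0.657,-0.0255). Now I'll place the collar in the brown tray.

```bash
python3 - <<'E'
from h import *
bot.move_l([.4663,.295,.26],.2)
bot.move_l([.4663,.295,.05],.15)
print("touch",bot.move_l([.4663,.295,.024],.025,threshold=5),monitor.read_ee_pos(),monitor.read_wrist_force())
bot.set_gripper(.085); bot.wait(.2)
print(monitor.read_gripper_width(),monitor.read_grasp_force())
bot.move_l([.4663,.295,.26],.15)
bot.reach([.6568,-.0255,.26],monitor.read_eef_rot())
E
python3 - <<'E'
from h import *
bot.move_l([.6568,-.0255,.24])
bot.wait(.1)
P=monitor.read_ee_pos();Rt=R.from_euler('xyz',monitor.read_eef_rot()).as_matrix()
p,d=snapshot("wrist"); cv2.imwrite("pics/w.png",p[:,:,::-1])
c=calibration("wrist"); v,u=np.mgrid[:480,:640]; x=(u-c['cx'])/c['fx'];y=(v-c['cy'])/c['fy'];r=np.hypot(x,y)+1e-9
C=np.stack([x/r*np.tan(r)*d,y/r*np.tan(r)*d,d],-1)
M=c['mount'];W=(C@M[:3,:3].T+M[:3,3])@Rt.T+P; z=W[...,2]
m=(z>.127)&(z<.141)&(np.hypot(W[...,0]-.657,W[...,1]+.0255)<.03)&(d>0)
q=W[m]; print("knob wrist",len(q),q.mean(0),cv2.minEnclosingCircle(q[:,:2].astype(np.float32)))
s,d=snapshot("scene"); cv2.imwrite("pics/s3.png",np.hstack([p[:,:,::-1],cv2.resize(s[230:390,340:500],(480,480))[:,:,::-1]])[::1,:])
W=cloud("scene",d);z=W[...,2];m=(z>.043)&(z<.06)&(np.hypot(W[...,0]-.466,W[...,1]-.295)<.06);q=W[m]
print("collar",z[m].max(),cv2.minEnclosingCircle(q[:,:2].astype(np.float32)),monitor.read_clock())
a=cv2.imread("pics/s3.png"); cv2.imwrite("pics/s3.png",cv2.resize(a,(800,343)))
E
```

```text
touch True [0.46621507 0.29496673 0.02942233] [-1.06349688  0.05964176  5.52646009]
0.08516040411391114 0.0
knob wrist 819 [ 0.6561047  -0.02428075  0.13340818] ((0.6562092900276184, -0.025260893628001213), 0.011175133287906647)
collar 0.05453959691476051 ((0.46703779697418213, 0.2944015860557556), 0.02570389024913311) 15.5833
```

View pics/s3.png

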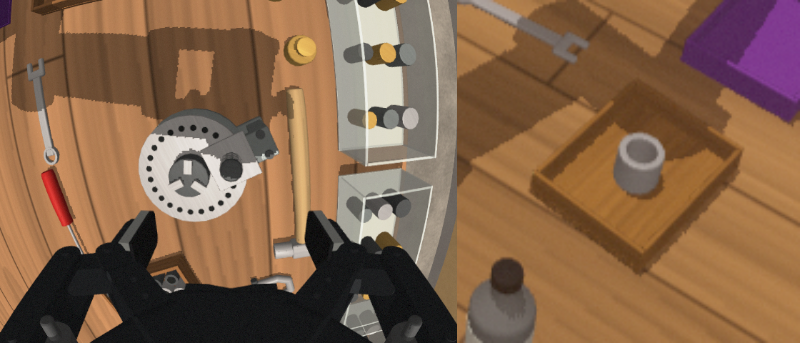

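The wrist picture (left) shows the bare knob at (231,168) under the open fingers. The scene crop (right) shows the collar standing in the middle of the empty brown tray at (638,162). Next I'll grip the knob and pull.

Run:
```python
from h import *
x,y=.6563,-.0253
bot.set_gripper(.06)
bot.move_l([x,y,.15],.12)
print("down",bot.move_l([x,y,.1175],.04,threshold=8),monitor.read_ee_pos())
bot.set_gripper(.015,100); f0=monitor.read_wrist_force()
print(monitor.read_gripper_width(),monitor.read_grasp_force(),f0)
z0=monitor.read_ee_pos()[2]
for dz in(.006,.012,.0155):
    bot.move_l([x,y,z0+dz],.03); bot.wait(.15)
    print(dz,monitor.read_ee_pos()-[0,0,z0],monitor.read_wrist_force()-f0,monitor.read_gripper_width(),monitor.read_grasp_force())
print(monitor.read_clock())
```

```text
down False [ 0.65644818 -0.02531495  0.117775  ]
0.019221802128315126 97.74252723902464 [ 0.16680911 -0.15691638  3.41668846]
0.006 [ 0.65656424 -0.02534107  0.004499  ] [  6.93207411  -0.28501533 -12.95426942] 0.019083840395073 98.05557757616043
0.012 [ 0.65655175 -0.02531899  0.01020669] [  7.6683646   -0.8740462  -14.40267713] 0.019073923241537328 98.11282301321626
0.0155 [ 0.65654943 -0.02533139  0.0134895 ] [  7.24004753   0.25167991 -15.14351881] 0.01921970120358668 98.20306537672877
19.7
```

Run:
```python
from h import *
x,y=.6563,-.0253; z0=.1178
for dz in(.0175,.0185):
    bot.move_l([x,y,z0+dz],.02); bot.wait(.4)
    print(dz,monitor.read_ee_pos()[2]-z0,monitor.read_wrist_force(),monitor.read_gripper_width())
p,d=snapshot("side"); s,_=snapshot("scene")
cv2.imwrite("pics/e.png",np.hstack([cv2.resize(p[160:320,300:460],(400,400)),cv2.resize(s[180:340,300:460],(400,400))])[:,:,::-1])
print(monitor.read_clock())
```

```text
0.0175 0.015448291750958923 [  8.0127932   -0.32986426 -13.62313489] 0.01940829188930575
0.0185 0.016334626467840632 [  7.99478096  -1.29367889 -11.78678144] 0.019366900433444714
21.1
```

View pics/e.png

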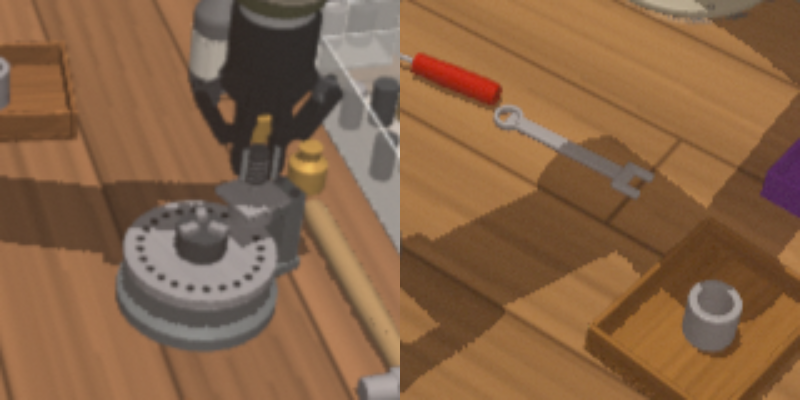

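The knob is gripped at (258,165) with the plunger shaft showing under it, and the collar stands in the tray at (712,315). I'll check for slip before handing in.

Run:
```python
from h import *
for i in range(5):
    F=[]
    for _ in range(8): bot.wait(.05); F.append(monitor.read_wrist_force()[2])
    print(round(np.mean(F),2),round(np.std(F),2),monitor.read_ee_pos()[2]-.1178)
for n in("side","scene"):
    p,d=snapshot(n); W=cloud(n,d);z=W[...,2]
    m=(np.hypot(W[...,0]-.6565,W[...,1]+.0253)<.0125)&(z>.104)&(z<.128)&(p.mean(-1)<90)
    q=W[m]; print(n,len(q),np.percentile(q[:,2],[1,5,20]) if len(q) else 0)
P=monitor.read_ee_pos();Rt=R.from_euler('xyz',monitor.read_eef_rot()).as_matrix()
p,d=snapshot("wrist"); c=calibration("wrist"); v,u=np.mgrid[:480,:640]; x=(u-c['cx'])/c['fx'];y=(v-c['cy'])/c['fy'];r=np.hypot(x,y)+1e-9
C=np.stack([x/r*np.tan(r)*d,y/r*np.tan(r)*d,d],-1); M=c['mount'];W=(C@M[:3,:3].T+M[:3,3])@Rt.T+P
m=(np.hypot(W[...,0]-.6563,W[...,1]+.0253)<.008)&(W[...,2]<.16)&(d>0); q=W[m][:,2]
print("knob top",len(q),np.percentile(q,[5,25,50,75,95]) if len(q) else 0,monitor.read_clock())
```

```text
-12.72 0.42 0.016342157271121302
-13.46 0.43 0.016369418410760325
-13.19 0.46 0.016348318003725146
-13.21 0.46 0.016347537253573033
-13.07 0.6 0.016377645748639966
side 34 [0.11035059 0.11246378 0.11713742]
scene 20 [0.10907545 0.11022445 0.11930442]
knob top 1585 [0.09975713 0.1493432  0.14990659 0.15030284 0.15087396] 23.25
```

The knob top is at 0.150 m against 0.134 m seated, so the plunger is up the full 16 mm. The pull is steady at about 13 N with no slip.

```bash
python3 -c "
from bench import order; print(order.job_done())"
```

```text
the job is handed in; nothing more can be done
None
```

The job is handed in: the collar stands let go in the middle of the empty brown tray, and the gripper is holding the plunger fully up, 16 mm by the wrist camera, with no slip seen (no verdict was returned).

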